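Reload the film spool rack and latch its keeper bar

TASK

Reload the spool rack: swing its keeper bar right back away from you, clear of the spindles, take every bare used core off the spindles and put it in the wooden returns tray, and stand every full film roll that is on the counter on a spindle of its own, pushed fully down to the base. Only then swing the keeper bar shut over the rolls until it clicks home behind the sprung ball of the latch post, and let go; leave the other things on the counter where they are.

Things in the scene. Friction and masses are not known exactly. Their poses are not given: they have to be found in the camera images.
- rack: fixed spool rack: metal base plate 100 (x) by 340 (y) by 12 mm with three upright spindles in a row along y, a round hinge post at y = +128 mm (83 mm high) and a latch post at x = 6, y = -158 mm (30 by 22 mm, 98 mm high) with a sprung ball. Origin: centre of the base's underside; z up, +x away from the robot at yaw 0. Turned by up to 0.2 rad
- keeper (a joint): level keeper bar swinging above the spindles, rad: 0 = shut over all spindles, stop at 1.6; grows as it swings away from the robot (counter-clockwise from above). Bar direction from hinge in the rack's frame: (sin q, -cos q). Stays where left. Detent: at 0.06 its tip meets the latch ball, about 5 N at the peg passes it; below 0.02 the ball draws it home to 0 and holds it; above that it is not latched
- keeper_peg (a point): grip point on the keeper's upright round brass peg, 16 mm in diameter, standing 42 mm up from the bar's top face, 190 mm from the hinge axis; the point is on the peg's axis, 24 mm above the bar's top face and 18 mm below the peg's top (117 mm above the table)
- keeper_hinge (a point): point on the keeper's upright hinge axis at the height of the bar's underside (83 mm above the table). The bar is flat steel, 16 mm wide, 10 mm thick (top face at 93 mm), reaching 259 mm from this axis; it passes 6 mm over a fully seated roll and strikes one that is not down
- spindle1 (a point): foot of the spindle nearest the hinge post, at the base plate's top face (12 mm above the table). Steel spindle 14 mm in diameter, 52 mm high, its top 14 mm tapered to 5 mm; 72 mm between spindles. Seated rolls leave 16 mm between them: grip here across the row (fingers on the rack's +x and -x sides)
- spindle2 (a point): foot of the middle spindle, at the base plate's top face (12 mm above the table). Steel spindle 14 mm in diameter, 52 mm high, its top 14 mm tapered to 5 mm; 72 mm between spindles. Seated rolls leave 16 mm between them: grip here across the row (fingers on the rack's +x and -x sides)
- spindle3 (a point): foot of the spindle nearest the latch post, at the base plate's top face (12 mm above the table). Steel spindle 14 mm in diameter, 52 mm high, its top 14 mm tapered to 5 mm; 72 mm between spindles. Seated rolls leave 16 mm between them: grip here across the row (fingers on the rack's +x and -x sides)
- roll1: full roll of film wound on its core, loose, standing upright on the counter: pale paper cylinder with black rims, 56 mm in diameter, 65 mm high, with a 20 mm bore right through, about 0.16 kg, either way up is alike. Origin: centre of the underside, z along the bore. Two or three rolls are present; absent ones read None
- roll2: full roll of film wound on its core, loose, standing upright on the counter: pale paper cylinder with black rims, 56 mm in diameter, 65 mm high, with a 20 mm bore right through, about 0.16 kg, either way up is alike. Origin: centre of the underside, z along the bore. Two or three rolls are present; absent ones read None
- roll3: full roll of film wound on its core, loose, standing upright on the counter: pale paper cylinder with black rims, 56 mm in diameter, 65 mm high, with a 20 mm bore right through, about 0.16 kg, either way up is alike. Origin: centre of the underside, z along the bore. Two or three rolls are present; absent ones read None
- core1: bare used core left standing on spindle 1, loose: plain black plastic tube 40 mm in diameter, 65 mm high, with a 20 mm bore, 0.05 kg. Origin: centre of the underside, z along the bore. Two or three cores are present; absent ones read None
- core2: bare used core left standing on spindle 2, loose: plain black plastic tube 40 mm in diameter, 65 mm high, with a 20 mm bore, 0.05 kg. Origin: centre of the underside, z along the bore. Two or three cores are present; absent ones read None
- core3: bare used core left standing on spindle 3, loose: plain black plastic tube 40 mm in diameter, 65 mm high, with a 20 mm bore, 0.05 kg. Origin: centre of the underside, z along the bore. Two or three cores are present; absent ones read None
- tray: fixed open wooden returns tray, 210 mm (x) by 160 mm (y), 35 mm high, walls and floor 6 mm thick. Origin: centre of the underside. Turned by up to 0.2 rad
- dome: bystander: frosted white diffuser dome, 70 mm across, 41 mm high, among the rolls; origin: centre of underside
- winder: bystander: tan bakelite film winder, 74 by 44 mm, 62 mm high with its crank, among the rolls; origin: centre of underside
- loupe: bystander: black loupe, 52 mm across, 49 mm high; origin: centre of underside
- meter: bystander: black light meter lying flat, 62 by 105 mm, 36 mm high; origin: centre of underside
- tin: bystander: small metal film can, 52 mm across, 55 mm high; origin: centre of underside
- lenscap: bystander: black lens cap, 72 mm across, 12 mm high; origin: centre of underside
Mind the look-alikes: they are no part of the job. Leave any blue, green or purple look-alike of the roll1 alone.

How it is judged:
By the outcome, as a careful person would: the job done as asked, in the order asked, and still so for the second after the job is handed in, with the robot touching nothing.
Of roll1, roll2, roll3 only 2 to 3 are there at a start; the rules pass over those that are not, and their reading is None.
Of core1, core2, core3 only 2 to 3 are there at a start; the rules pass over those that are not, and their reading is None.
At some moment in a run one of roll1, roll2, roll3 may be knocked a few centimetres aside while the robot is not near it.
It also fails if it takes over 210 s, if anything falls off the work surface, if the arm or the gripper's body presses on something with over 40 N, if the wrist force passes 120 N, or if a joint passes its speed limit or range.

ROBOT

A 6-joint arm with a two-finger parallel gripper is mounted at the origin on the work surface. World frame = base frame: x ahead of the robot, y to its left, z up, the work surface at z = 0. Lengths are in m, angles in rad, forces in N, time in s.
With the tool pointing down it reaches from about 0.35 to 0.775 m from the base axis. Payload 5.5 kg.
Tool frame: the origin (TCP) lies at the very end of the fingers, on their centre line; the grasp point (between the pads) lies 19 mm behind it; z points along the fingers, y is the line along which they close (so a half turn about z gives the same grasp; the last joint's range is limited). The gripper opens to 85 mm and grips with 20 to 120 N. Pads are 22 mm wide; open, the fingers measure 114 mm over their backs; the gripper's body (76 mm by 85 mm) begins 54 mm behind the grasp point. The pads swing forward as they close: fully open they stand 13 mm farther back than shut.
Start: joints at [-1.398, 0.313, 0.046, 1.304, 0, 1.431], TCP at [0.177, -0.547, 0.231] pointing down, gripper open.
Joint ranges: [-2.76, 2.76], [-0.86, 1.69], [-1.03, 1.26], [-2.2, 2.34], [-1.47, 1.5], [-3.14, 3.14]. Speed limits (rad/s): [2.57, 2.57, 3.14, 3.14, 3.14, 3.14].

INTERFACE

Orientations are given as a unit quaternion [w, x, y, z].
In Python, from workcell import env gives the robot as it stands. The module is installed in compiled form; this text tells all that it offers.
- The arm moves only by the tool jog_arm, never from a script. Its argument "rows" is a list of rows, each a list of 6 numbers: the shift along the world's x, y, z in units of 40 mm (1.0 is 40 mm), then the turn, a rotation vector about the world's x, y, z in units of 6 degrees (1.0 is 6 degrees). In form: [[x, y, z, wx, wy, wz], ...]. A call has 1 to 12 rows; each row is the pose to reach, as a shift and turn from the pose commanded when the call began; what a row does not reach only later rows make up. A row lasts 1/12 s, in which the tool goes at most 41.7 mm and 7.16 degrees, less where a joint would pass 70% of its speed; a pose out of reach is approached as far as the arm can. A call with a gripper value outside its range is refused whole. "jaw" is the gripper command: -1 is fully open, 1 is shut, values between are in proportion, set as the call begins (left out, the last holds). The fingers move at their own pace and stop on an object; "force" is the grip in N (left out, the last holds). Time passes only in rows, so rows that repeat a pose let the fingers close. It gives the time, the measured TCP pose, the force, the opening and the grip force at its end, in the units of the state.
- env.get_state(): the state, without advancing time (a new reading comes with each control period).
- env.read_camera(name): name is "scene" or "top" or "wrist"; returns a dict with "pixels" (400x640x3 uint8, red, green, blue), "mtx" (3x3 intrinsics, pixels), "cam_to_world" (4x4, takes a point from camera to world coordinates). Camera axes: x right, y up, looking along -z (the intrinsics and any distortion apply to the point x, -y, -z); pixel columns grow to the right and rows downward; lengths in m; the calibration is good to about 2 mm. The wrist camera is an equidistant fisheye: a pixel r from the principal point sees the ray r / f radians off the axis. A picture is of the moment at which its call begins. There is no depth.
- env.hand_in(): hands the job in; it is judged then, once.
The state is a dict: "clock": time; "joint_pos": joint angles; "qvel": joint speeds; "tau": joint torques, N m; "tcp_pos": TCP position; "orientation": TCP orientation; "wrist_force": force on the tool from outside, world axes, zero at the start; "ft_torque": the same for the moment, N m; "finger_gap": finger opening in m; "grip_force": force on a finger pad.
Only numpy, scipy, OpenCV 4.12 (cv2) and the standard library are available. Lean on these libraries where they do the work, as an engineer would, in place of code of your own. Each camera call takes 0.05 s, during which the arm holds its last target. There are 200 camera calls.

## Working session

There is one attempt and no reset: what is moved stays moved. The work goes in short steps, Python scripts to look and compute and a tool call to move; the robot and the scene stay as the last step left them, time stands still between calls to the robot, and variables do not carry over. Pictures are saved under pics/ and viewed, at most 14 in all, crops included, and the job is handed in when it is done.

Besides the shell and the picture viewer there is one more tool, called after ">>>" by a JSON object that holds its "method" and its "body". jog_arm: Moves the arm, as the interface text tells. Its arguments: {"type":"object","properties":{"rows":{"type":"array","items":{"type":"array","items":{"type":"number"}}},"jaw":{"type":"number"},"force":{"type":"number"}},"required":["rows"]}

```bash
mkdir -p pics; cat > h.py <<'E'
import numpy as np, cv2
from workcell import env
def snap(cam,name):
    r=env.read_camera(cam); np.savez(f'pics/{name}.npz',**r)
    cv2.imwrite(f'pics/{name}.png',r['pixels'][:,:,::-1]); return r
def load(name): return np.load(f'pics/{name}.npz')
def px2w(r,u,v,z,fish=False):
    K=r['mtx'];T=r['cam_to_world']
    a=np.array([(u-K[0,2])/K[0,0],(v-K[1,2])/K[1,1]])
    if fish:
        t=np.hypot(*a); d=np.array([a[0]/t*np.sin(t),a[1]/t*np.sin(t),np.cos(t)]) if t>1e-9 else np.array([0,0,1.])
    else: d=np.array([a[0],a[1],1.])
    d=T[:3,:3]@np.array([d[0],-d[1],-d[2]]); o=T[:3,3]
    return o+d*(z-o[2])/d[2]
def w2px(r,p,fish=False):
    K=r['mtx'];T=r['cam_to_world']
    c=T[:3,:3].T@(np.array(p)-T[:3,3]); x,y,z=c[0],-c[1],-c[2]
    if fish:
        h=np.hypot(x,y);t=np.arctan2(h,z);x,y,z=x/h*t,y/h*t,1
    return np.array([K[0,0]*x/z+K[0,2],K[1,1]*y/z+K[1,2]])
E
python3 - <<'E'
from h import *
for c in('top','scene'):
    r=snap(c,c+'0'); print(r['mtx'],r['cam_to_world'].round(3))
print(env.get_state())
E
```

```text
[[493.39148375   0.         330.14794055]
 [  0.         493.39148375 204.01468006]
 [  0.           0.           1.        ]] [[ 0.02   0.998 -0.067  0.454]
 [-1.     0.019 -0.007 -0.025]
 [-0.006  0.067  0.998  1.449]
 [ 0.     0.     0.     1.   ]]
[[483.45411747   0.         321.69081251]
 [  0.         483.45411747 193.79021124]
 [  0.           0.           1.        ]] [[-0.282 -0.663  0.693  1.398]
 [ 0.959 -0.191  0.208  0.246]
 [-0.006  0.724  0.69   0.919]
 [ 0.     0.     0.     1.   ]]
{'clock': 0.1, 'joint_pos': array([-1.39760986e+00,  3.13916913e-01,  4.51066336e-02,  1.30360385e+00,
        1.52368681e-05,  1.43120521e+00]), 'qvel': array([ 0.00043112, -0.00297979,  0.0036292 ,  0.00032902, -0.00046738,
        0.00090181]), 'tau': array([ 2.48122124e-03, -4.81721878e+01,  2.99246603e+01,  1.26703363e-02,
       -1.89811349e-04,  7.10198066e-06]), 'tcp_pos': array([ 0.17685095, -0.54665564,  0.23050856]), 'orientation': array([-8.08915817e-04,  9.87795854e-01,  1.55752033e-01, -5.96967772e-06]), 'wrist_force': array([-0.31004485, -0.05648491,  0.18803784]), 'ft_torque': array([-0.00229882,  0.02642425,  0.03817508]), 'grip_force': 0.0, 'finger_gap': 0.08530219389901046}
```

View pics/top0.png

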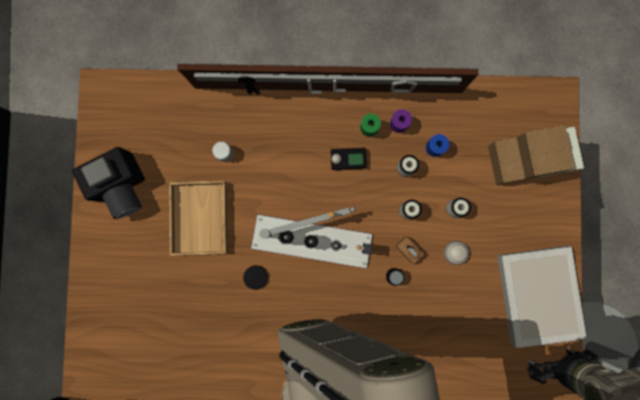

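View pics/scene0.png

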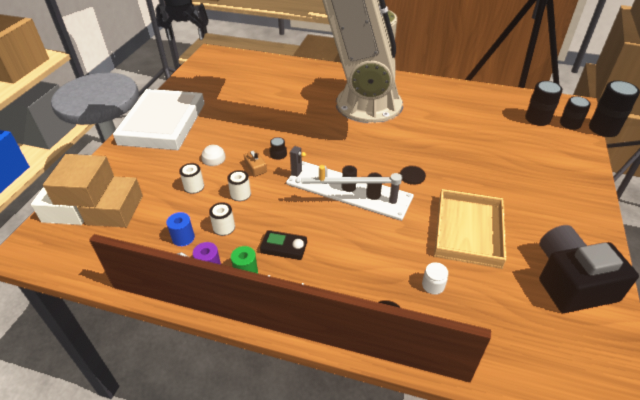

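```bash
python3 - <<'E'
import cv2
a=cv2.imread('pics/top0.png')[140:280,240:480]
cv2.imwrite('pics/c1.png',cv2.resize(a,None,fx=3.3,fy=3.3,interpolation=cv2.INTER_CUBIC))
E
```

```text
(no output)
```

View pics/c1.png

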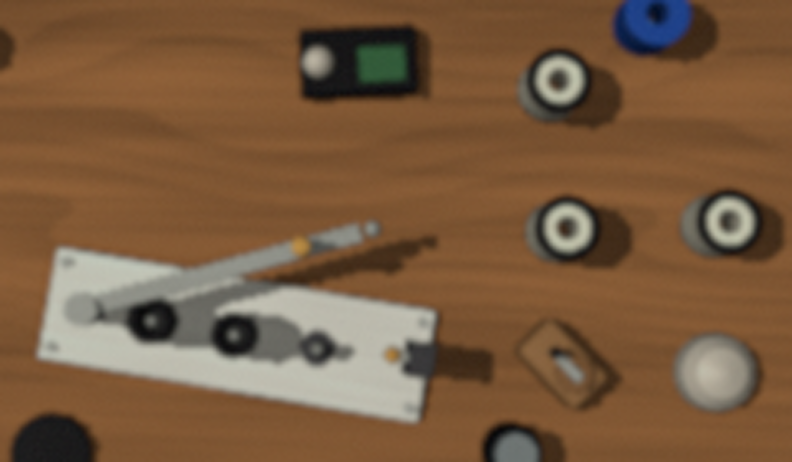

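The crop shows the base with corners (60,247), (437,312), (418,421) and (37,360), and the hinge at (82,309). The peg is at (300,245), the core tops at (152,320) and (234,334), and bare spindle 3 at (317,347). The roll tops are at (558,80), (567,229) and (730,222).

```bash
python3 - <<'E'
from h import *
r=load('top0')
f=lambda u,v,z:px2w(r,240+u/3.3,140+v/3.3,z)
C=[f(u,v,.012) for u,v in((60,247),(437,312),(418,421),(37,360))]
c=sum(C)/4; y=(C[0]+C[3]-C[1]-C[2]); yaw=np.arctan2(-y[0],y[1])
print('sizes',[np.linalg.norm(C[i]-C[i-1]).round(3) for i in range(4)],'c',c.round(4),'yaw',yaw)
R=np.array([[np.cos(yaw),-np.sin(yaw)],[np.sin(yaw),np.cos(yaw)]])
print('hinge meas',f(82,309,.093).round(4),'pred',(c[:2]+R@[0,.128]).round(4))
for n,u,v,z in(('core1',152,320,.077),('core2',234,334,.077),('sp3',317,347,.06),('peg',300,245,.135),('rA',558,80,.065),('rB',567,229,.065),('rC',730,222,.065)):
    p=f(u,v,z); print(n,p.round(4),'rackframe',(R.T@(p[:2]-c[:2])).round(4))
for n,u,v in(('1',170,182),('2',226,182),('3',170,254),('4',226,254)): print('tray',px2w(r,u,v,.035).round(3))
for n,u,v,z in(('meter',349,159,.036),('wall',320,90,0),('loupe',396,277,.04),('winder',411,250,.05),('cap',256,277,.012),('tin',222,150,.055)):print(n,px2w(r,u,v,z).round(3))
E
```

```text
sizes [np.float64(0.101), np.float64(0.338), np.float64(0.097), np.float64(0.339)] c [0.4396 0.0357 0.012 ] yaw -0.1443019811243872
hinge meas [0.4593 0.1623 0.093 ] pred [0.458  0.1624]
core1 [0.4513 0.1054 0.077 ] rackframe [0.0015 0.0706]
core2 [0.4409 0.0361 0.077 ] rackframe [0.0012 0.0005]
sp3 [ 0.4311 -0.034   0.06  ] rackframe [ 0.0016 -0.0702]
peg [ 0.5142 -0.0182  0.135 ] rackframe [ 0.0815 -0.0427]
rA [ 0.6631 -0.2359  0.065 ] rackframe [ 0.2602 -0.2367]
rB [ 0.5355 -0.2447  0.065 ] rackframe [ 0.1352 -0.2638]
rC [ 0.5441 -0.3831  0.065 ] rackframe [ 0.1637 -0.3995]
tray [0.603 0.449 0.035]
tray [0.606 0.287 0.035]
tray [0.396 0.44  0.035]
tray [0.399 0.28  0.035]
meter [ 0.679 -0.067  0.036]
wall [0.892 0.022 0.   ]
loupe [ 0.344 -0.206  0.04 ]
winder [ 0.422 -0.246  0.05 ]
cap [0.334 0.196 0.012]
tin [0.695 0.297 0.055]
```

>>> {"method": "jog_arm", "body": {"rows": [[8.43, 13.2, -0.5, 0, 0, 14.9], [8.43, 13.2, -0.5, 0, 0, 14.9], [8.43, 13.2, -0.5, 0, 0, 14.9], [8.43, 13.2, -0.5, 0, 0, 14.9], [8.43, 13.2, -0.5, 0, 0, 14.9], [8.43, 13.2, -0.5, 0, 0, 14.9], [8.43, 13.2, -0.5, 0, 0, 14.9], [8.43, 13.2, -0.5, 0, 0, 14.9], [8.43, 13.2, -0.5, 0, 0, 14.9], [8.43, 13.2, -0.5, 0, 0, 14.9], [8.43, 13.2, -0.5, 0, 0, 14.9], [8.43, 13.2, -0.5, 0, 0, 14.9]], "jaw": -1, "force": 40}}

```text
clock: 1.1
tcp_pos: [0.4464, -0.1239, 0.2152]
orientation: [-0.0, 0.614, 0.789, -0.0]
wrist_force: [0.3, -0.6, -0.5]
finger_gap: 0.0852
grip_force: 0.0
```

>>> {"method": "jog_arm", "body": {"rows": [[1.69, 2.65, -0.38, 0, 0, 0.47], [1.69, 2.65, -0.38, 0, 0, 0.47], [1.69, 2.65, -0.38, 0, 0, 0.47], [1.69, 2.65, -0.38, 0, 0, 0.47], [1.69, 2.65, -0.38, 0, 0, 0.47], [1.69, 2.65, -0.38, 0, 0, 0.47]]}}

```text
clock: 1.6
tcp_pos: [0.513, -0.0197, 0.1997]
orientation: [-0.001, 0.597, 0.803, -0.0]
wrist_force: [-0.7, -0.3, 1.2]
finger_gap: 0.0852
grip_force: 0.0
```

```bash
python3 - <<'E'
from h import *
r=snap('wrist','w1'); print(r['mtx'],r['cam_to_world'].round(3)); s=env.get_state(); print(s['tcp_pos'],s['orientation'])
print('peg pred',w2px(r,(.514,-.018,.135),True),'hinge',w2px(r,(.459,.1625,.093),True))
E
```

```text
[[309.70691629   0.         322.10941916]
 [  0.         309.70691629 196.12478024]
 [  0.           0.           1.        ]] [[ 0.958 -0.277 -0.08   0.492]
 [ 0.288  0.918  0.274  0.051]
 [-0.002 -0.286  0.958  0.342]
 [ 0.     0.     0.     1.   ]]
[ 0.51289383 -0.02044673  0.19991938] [-3.37175484e-04  5.97202823e-01  8.02090103e-01 -3.77217904e-04]
peg pred [323.72546413 210.29177843] hinge [322.83386722 -28.98653645]
```

View pics/w1.png

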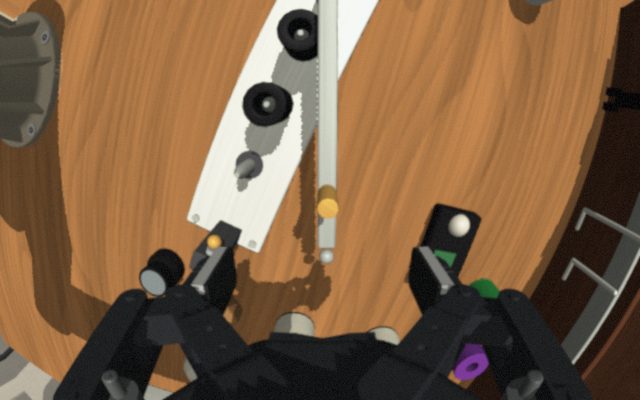

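The wrist view shows the brass peg top at (328,209), the spindle 3 tip near (242,184) and its foot at (252,160), and core tops at (301,33) and (267,103).

```bash
python3 - <<'E'
from h import *
r=load('w1')
for n,u,v,z in(('peg',328,209,.135),('sp3tip',241,185,.064),('core2spindletip',267,104,.064),('core1tip',301,33,.064),('corner',194,217,.012),('corner',253,245,.012)): print(n,px2w(r,u,v,z,True).round(4))
E
```

```text
peg [ 0.5166 -0.0162  0.135 ]
sp3tip [ 0.4389 -0.0403  0.064 ]
core2spindletip [0.4439 0.0395 0.064 ]
core1tip [0.4547 0.11   0.064 ]
corner [ 0.3795 -0.1134  0.012 ]
corner [ 0.4585 -0.126   0.012 ]
```

>>> {"method": "jog_arm", "body": {"rows": [[0.06, 0.06, -1.3, 0, 0, 0], [0.06, 0.06, -2.0, 0, 0, 0], [0.06, 0.06, -2.5, 0, 0, 0], [0.06, 0.06, -2.5, 0, 0, 0], [0.06, 0.06, -2.5, 0, 0, 0]]}}

```text
clock: 2.07
tcp_pos: [0.5146, -0.0189, 0.0999]
orientation: [-0.001, 0.598, 0.801, -0.001]
wrist_force: [0.8, 0.1, 0.8]
finger_gap: 0.0852
grip_force: 0.0
```

>>> {"method": "jog_arm", "body": {"rows": [[0, 0, 0, 0, 0, 0], [0, 0, 0, 0, 0, 0], [0, 0, 0, 0, 0, 0], [0, 0, 0, 0, 0, 0], [0, 0, 0, 0, 0, 0], [0, 0, 0, 0, 0, 0], [0, 0, 0, 0, 0, 0], [0, 0, 0, 0, 0, 0], [0, 0, 0, 0, 0, 0], [0, 0, 0, 0, 0, 0]], "jaw": 1, "force": 30}}

```text
clock: 2.9
tcp_pos: [0.5165, -0.0176, 0.1008]
orientation: [0.001, 0.597, 0.802, 0.0]
wrist_force: [-0.0, -0.4, 6.5]
finger_gap: 0.0152
grip_force: 29.3
```

```bash
python3 - <<'E'
import numpy as np
h=np.array([.459,.1625]);p=np.array([.5165,-.0176])
for t in np.linspace(0,64.5,13)[1:]:
    a=np.radians(t);R=np.array([[np.cos(a),-np.sin(a)],[np.sin(a),np.cos(a)]])
    print(((h+R@(p-h)-p)/.04).round(2),round(t/6,2))
E
```

```text
[0.42 0.15] 0.9
[0.81 0.35] 1.79
[1.19 0.58] 2.69
[1.55 0.84] 3.58
[1.88 1.14] 4.48
[2.18 1.46] 5.38
[2.45 1.81] 6.27
[2.68 2.19] 7.17
[2.88 2.59] 8.06
[3.04 3.  ] 8.96
[3.16 3.43] 9.85
[3.25 3.86] 10.75
```

>>> {"method": "jog_arm", "body": {"rows": [[0.42, 0.15, 0, 0, 0, 0.9], [0.81, 0.35, 0, 0, 0, 1.8], [1.19, 0.58, 0, 0, 0, 2.7], [1.55, 0.84, 0, 0, 0, 3.6], [1.88, 1.14, 0, 0, 0, 4.5], [2.18, 1.46, 0, 0, 0, 5.4], [2.45, 1.81, 0, 0, 0, 6.3], [2.68, 2.19, 0, 0, 0, 7.2], [2.88, 2.59, 0, 0, 0, 8.1], [3.04, 3.0, 0, 0, 0, 9.0], [3.16, 3.43, 0, 0, 0, 9.9], [3.25, 3.86, 0, 0, 0, 10.75]]}}

```text
clock: 3.9
tcp_pos: [0.6504, 0.1368, 0.101]
orientation: [0.004, 0.075, 0.997, -0.0]
wrist_force: [7.1, -1.7, -0.0]
finger_gap: 0.0149
grip_force: 29.4
```

>>> {"method": "jog_arm", "body": {"rows": [[0, 0, 0, 0, 0, 0], [0, 0, 0, 0, 0, 0]]}}

```text
clock: 4.07
tcp_pos: [0.6505, 0.1375, 0.101]
orientation: [0.004, 0.076, 0.997, -0.0]
wrist_force: [9.8, -2.0, -1.0]
finger_gap: 0.0151
grip_force: 29.8
```

>>> {"method": "jog_arm", "body": {"rows": [[0, 0, 0, 0, 0, 0], [0, 0, 0, 0, 0, 0], [0, 0, 0, 0, 0, 0], [0, 0, 0, 0, 0, 0], [0, 0, 0, 0, 0, 0], [0, 0, 0.5, 0, 0, 0], [0, 0, 1.2, 0, 0, 0], [0, 0, 2, 0, 0, 0], [0, 0, 2.5, 0, 0, 0]], "jaw": -1}}

```text
clock: 4.82
tcp_pos: [0.6463, 0.1368, 0.2031]
orientation: [0.001, 0.077, 0.997, 0.0]
wrist_force: [0.2, -0.3, 0.5]
finger_gap: 0.0853
grip_force: 0.0
```

```bash
python3 - <<'E'
from h import *
r=snap('wrist','w2'); s=env.get_state(); print(s['tcp_pos'],s['orientation'],s['joint_pos'])
E
```

```text
[0.64807944 0.13697806 0.20732797] [4.21091946e-03 7.69139000e-02 9.97028559e-01 7.57376345e-04] [8.71714684e-02 4.87324720e-01 2.47334223e-01 1.32224964e+00
 1.18041258e-04 2.41153259e-01]
```

View pics/w2.png

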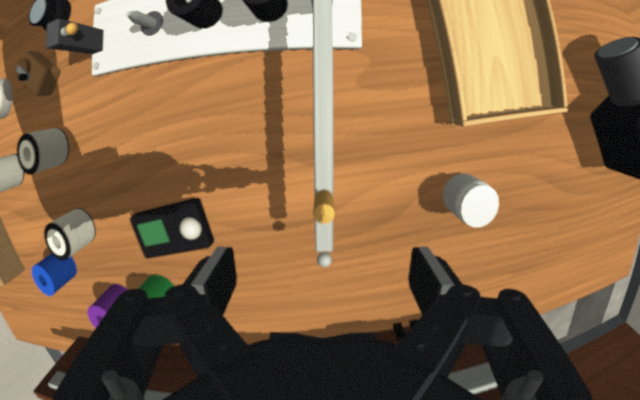

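The bar is open along the line to the peg at (325,208), about 90° and well clear of the spindles. Next is core1.

>>> {"method": "jog_arm", "body": {"rows": [[-4.88, -0.71, 0, 0, 0, -14.9], [-4.88, -0.71, 0, 0, 0, -14.9], [-4.88, -0.71, 0, 0, 0, -14.9], [-4.88, -0.71, 0, 0, 0, -14.9], [-4.88, -0.71, 0, 0, 0, -14.9], [-4.88, -0.71, 0, 0, 0, -14.9], [-4.88, -0.71, 0, 0, 0, -14.9], [-4.88, -0.71, 0, 0, 0, -14.9], [-4.88, -0.71, 0, 0, 0, -14.9], [-4.88, -0.71, 0, 0, 0, -14.9], [-4.88, -0.71, 0, 0, 0, -14.9], [-4.88, -0.71, 0, 0, 0, -14.9]]}}

```text
clock: 5.87
tcp_pos: [0.4503, 0.1084, 0.2]
orientation: [-0.0, 0.738, 0.675, -0.0]
wrist_force: [-0.4, 0.2, 0.7]
finger_gap: 0.0856
grip_force: 0.0
```

>>> {"method": "jog_arm", "body": {"rows": [[0, 0, 0, 0, 0, -0.5], [0, 0, 0, 0, 0, -0.5], [0, 0, 0, 0, 0, -0.5]]}}

```text
clock: 6.12
tcp_pos: [0.4505, 0.1084, 0.2001]
orientation: [-0.0, 0.753, 0.658, -0.0]
wrist_force: [0.4, -0.4, -0.0]
finger_gap: 0.0851
grip_force: 0.0
```

```bash
python3 - <<'E'
from h import *
r=snap('wrist','w3'); s=env.get_state(); print(s['tcp_pos'],s['orientation'],s['joint_pos'])
E
```

```text
[0.45051215 0.10838179 0.20008835] [ 2.96742988e-06  7.52784853e-01  6.58266635e-01 -4.21807986e-05] [ 6.26059467e-02  1.11060162e-01 -2.87589697e-01  1.17220970e+00
 -5.61537097e-05  1.76717094e+00]
```

View pics/w3.png

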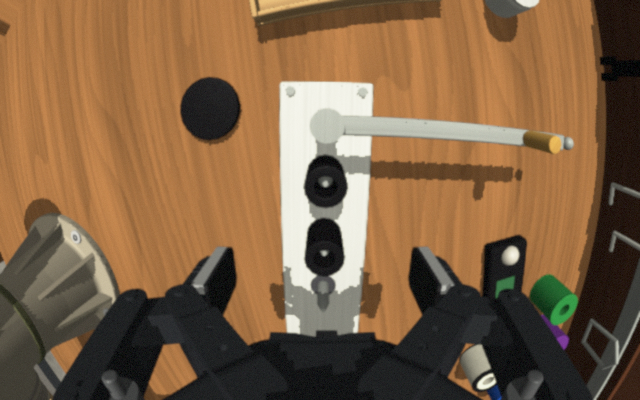

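Core1's top is at (326,181), core2's at (325,252), the spindle 3 tip is near (323,304), and the hinge cap is at (326,126).

```bash
python3 - <<'E'
from h import *
r=load('w3')
for n,u,v,z in(('core1',326,181,.077),('tip1',326,183,.064),('core2',325,252,.077),('tip2',325,254,.064),('sp3tip',323,304,.064),('hinge',326,126,.093),('c',290,91,.012),('c',363,92,.012)): print(n,px2w(r,u,v,z,True).round(4))
# tcp axis projection
print(w2px(r,(.4505,.1084,.077),True))
E
```

```text
core1 [0.455  0.1162 0.077 ]
tip1 [0.4544 0.1111 0.064 ]
core2 [0.445  0.0472 0.077 ]
tip2 [0.444  0.0384 0.064 ]
sp3tip [ 0.4337 -0.0236  0.064 ]
hinge [0.4613 0.1653 0.093 ]
c [0.429  0.2025 0.012 ]
c [0.5051 0.1914 0.012 ]
[322.16875688 190.11035645]
```

>>> {"method": "jog_arm", "body": {"rows": [[0.08, 0.05, -1, 0, 0, 0], [0.08, 0.05, -2, 0, 0, 0], [0.08, 0.05, -3, 0, 0, 0], [0.08, 0.05, -3.6, 0, 0, 0], [0.08, 0.05, -4.1, 0, 0, 0], [0.08, 0.05, -4.1, 0, 0, 0], [0.08, 0.05, -4.1, 0, 0, 0]]}}

```text
clock: 6.75
tcp_pos: [0.4528, 0.1104, 0.0356]
orientation: [-0.001, 0.753, 0.658, -0.001]
wrist_force: [-0.7, 0.1, 0.6]
finger_gap: 0.0855
grip_force: 0.0
```

>>> {"method": "jog_arm", "body": {"rows": [[0, 0, 0, 0, 0, 0], [0, 0, 0, 0, 0, 0], [0, 0, 0, 0, 0, 0], [0, 0, 0, 0, 0, 0], [0, 0, 0, 0, 0, 0], [0, 0, 0, 0, 0, 0], [0, 0, 0, 0, 0, 0]], "jaw": 1}}

```text
clock: 7.33
tcp_pos: [0.455, 0.1105, 0.0377]
orientation: [0.001, 0.753, 0.658, 0.001]
wrist_force: [-0.6, 0.2, 6.0]
finger_gap: 0.0398
grip_force: 29.7
```

>>> {"method": "jog_arm", "body": {"rows": [[0, 0, 0.8, 0, 0, 0], [0, 0, 1.7, 0, 0, 0], [0, 0, 2.6, 0, 0, 0], [0.2, 1, 3, 0, 0, 0], [0.3, 2, 3, 0, 0, 0], [0.5, 3, 3, 0, 0, 0], [0.65, 4, 3, 0, 0, 0], [0.8, 5, 3, 0, 0, 0], [0.95, 6, 3, 0, 0, 0], [1.13, 7.25, 3, 0, 0, 0], [1.13, 7.25, 2.5, 0, 0, 0], [1.13, 7.25, 2, 0, 0, 0]]}}

```text
clock: 8.33
tcp_pos: [0.5005, 0.405, 0.1174]
orientation: [0.0, 0.752, 0.659, 0.003]
wrist_force: [0.3, -0.4, -1.2]
finger_gap: 0.0396
grip_force: 30.9
```

>>> {"method": "jog_arm", "body": {"rows": [[0, 0, -0.8, 0, 0, 0], [0, 0, -1.4, 0, 0, 0], [0, 0, -1.8, 0, 0, 0], [0, 0, -2.05, 0, 0, 0], [0, 0, -2.05, 0, 0, 0]]}}

```text
clock: 8.75
tcp_pos: [0.4983, 0.4001, 0.0329]
orientation: [-0.0, 0.753, 0.658, -0.001]
wrist_force: [-0.1, -0.3, -0.7]
finger_gap: 0.0398
grip_force: 30.9
```

>>> {"method": "jog_arm", "body": {"rows": [[0, 0, 0, 0, 0, 0], [0, 0, 0, 0, 0, 0], [0, 0, 0, 0, 0, 0], [0, 0, 0, 0, 0, 0], [0, 0, 1, 0, 0, 0], [0, 0, 2, 0, 0, 0], [0, 0, 3.2, 0, 0, 0], [-0.2, -1, 3.2, 0, 0, 0], [-0.3, -2, 3.2, 0, 0, 0], [-0.5, -3, 3.2, 0, 0, 0], [-0.65, -4, 3.2, 0, 0, 0], [-0.8, -5, 3.2, 0, 0, 0]], "jaw": -0.45}}

```text
clock: 9.75
tcp_pos: [0.4667, 0.199, 0.163]
orientation: [0.001, 0.753, 0.658, 0.001]
wrist_force: [1.2, -1.2, 0.5]
finger_gap: 0.062
grip_force: 0.0
```

>>> {"method": "jog_arm", "body": {"rows": [[-0.15, -1, 0, 0, 0, 0], [-0.3, -2, 0, 0, 0, 0], [-0.4, -3, 0, 0, 0, 0], [-0.54, -4, 0, 0, 0, 0], [-0.54, -4, 0, 0, 0, 0], [-0.54, -4, 0, 0, 0, 0]], "jaw": -1}}

```text
clock: 10.25
tcp_pos: [0.4457, 0.0382, 0.163]
orientation: [0.001, 0.755, 0.656, 0.001]
wrist_force: [0.8, 0.4, 0.2]
finger_gap: 0.0855
grip_force: 0.0
```

>>> {"method": "jog_arm", "body": {"rows": [[0, 0, -1, 0, 0, 0], [0, 0, -2, 0, 0, 0], [0, 0, -2.8, 0, 0, 0], [0, 0, -3.15, 0, 0, 0], [0, 0, -3.15, 0, 0, 0]]}}

```text
clock: 10.67
tcp_pos: [0.4426, 0.042, 0.0331]
orientation: [-0.002, 0.753, 0.658, -0.002]
wrist_force: [0.3, 0.5, 1.1]
finger_gap: 0.0852
grip_force: 0.0
```

>>> {"method": "jog_arm", "body": {"rows": [[0, 0, 0, 0, 0, 0], [0, 0, 0, 0, 0, 0], [0, 0, 0, 0, 0, 0], [0, 0, 0, 0, 0, 0], [0, 0, 0, 0, 0, 0], [0, 0, 0, 0, 0, 0], [0, 0, 0, 0, 0, 0]], "jaw": 1}}

```text
clock: 11.25
tcp_pos: [0.4464, 0.0407, 0.0378]
orientation: [0.001, 0.753, 0.658, 0.001]
wrist_force: [-1.5, 1.6, 7.1]
finger_gap: 0.0393
grip_force: 29.9
```

>>> {"method": "jog_arm", "body": {"rows": [[0, 0, 0.8, 0, 0, 0], [0, 0, 1.7, 0, 0, 0], [0, 0, 2.6, 0, 0, 0], [0.2, 1, 3, 0, 0, 0], [0.4, 2, 3, 0, 0, 0], [0.6, 3, 3, 0, 0, 0], [0.8, 4, 3, 0, 0, 0], [1.0, 5, 3, 0, 0, 0], [1.2, 6, 3, 0, 0, 0], [1.34, 7.0, 3, 0, 0, 0], [1.34, 7.0, 2.5, 0, 0, 0], [1.34, 7.0, 2, 0, 0, 0]]}}

```text
clock: 12.25
tcp_pos: [0.5008, 0.324, 0.1179]
orientation: [0.001, 0.752, 0.659, 0.003]
wrist_force: [0.2, -0.4, -0.3]
finger_gap: 0.0392
grip_force: 30.7
```

>>> {"method": "jog_arm", "body": {"rows": [[0, 0, -0.8, 0, 0, 0], [0, 0, -1.4, 0, 0, 0], [0, 0, -1.8, 0, 0, 0], [0, 0, -2.05, 0, 0, 0], [0, 0, -2.05, 0, 0, 0]]}}

```text
clock: 12.67
tcp_pos: [0.4986, 0.3203, 0.0333]
orientation: [-0.0, 0.753, 0.658, -0.001]
wrist_force: [0.5, -0.1, -0.0]
finger_gap: 0.0394
grip_force: 30.7
```

>>> {"method": "jog_arm", "body": {"rows": [[0, 0, 0, 0, 0, 0], [0, 0, 0, 0, 0, 0], [0, 0, 0, 0, 0, 0], [0, 0, 0, 0, 0, 0], [0, 0, 1, 0, 0, 0], [0, 0, 2, 0, 0, 0], [0, 0, 3.2, 0, 0, 0], [0, 0, 4.3, 0, 0, 0], [0, 0, 4.3, 0, 0, 0]], "jaw": -0.45}}

```text
clock: 13.42
tcp_pos: [0.5022, 0.3219, 0.2149]
orientation: [0.002, 0.753, 0.658, 0.006]
wrist_force: [1.1, 0.7, 1.2]
finger_gap: 0.0622
grip_force: 0.0
```

```bash
python3 - <<'E'
from h import *
r=snap('top','t2'); s=env.get_state(); print(s['tcp_pos'],s['orientation'],s['joint_pos'])
a=cv2.imread('pics/t2.png')[100:280,160:480]
cv2.imwrite('pics/t2c.png',cv2.resize(a,None,fx=2.5,fy=2.5,interpolation=cv2.INTER_CUBIC))
E
```

```text
[0.50227434 0.32190624 0.21381081] [0.001753   0.75329083 0.65765887 0.0058874 ] [ 4.35490393e-01  3.49997694e-01  5.51745851e-02  1.26368778e+00
 -8.79945738e-05  2.14163604e+00]
```

View pics/t2c.png

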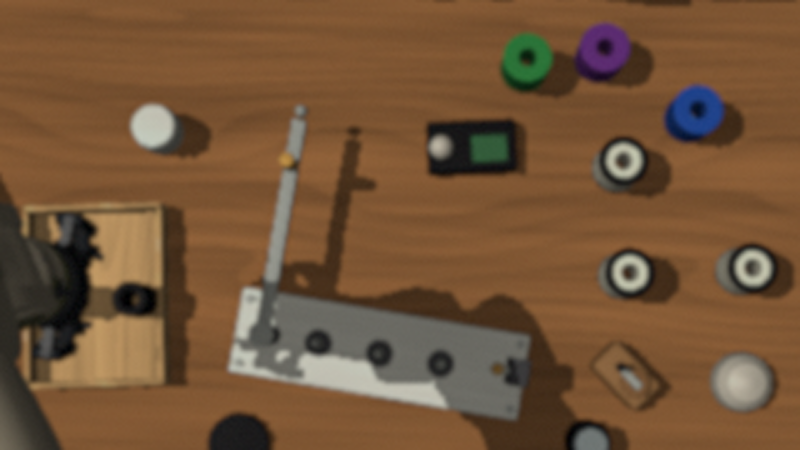

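Both cores are off the spindles, with core2 standing in the tray at (135,298). The rolls are at (623,160), (629,273) and (752,267), and the three bare spindles at (318,342), (379,352) and (440,363).

```bash
python3 - <<'E'
from h import *
r=load('t2')
for n,u,v,z in(('rA',623,160,.065),('rB',629,273,.065),('rC',752,267,.065),('s1',318,342,.06),('s2',379,352,.06),('s3',440,363,.06),('blue',697,110,.065),('winder',629,375,.05)): print(n,px2w(r,160+u/2.5,100+v/2.5,z).round(4))
E
```

```text
rA [ 0.6638 -0.2362  0.065 ]
rB [ 0.536  -0.2441  0.065 ]
rC [ 0.5454 -0.382   0.065 ]
s1 [0.4518 0.1038 0.06  ]
s2 [0.4419 0.0349 0.06  ]
s3 [ 0.431  -0.0338  0.06  ]
blue [ 0.7224 -0.3194  0.065 ]
winder [ 0.4216 -0.2475  0.05  ]
```

>>> {"method": "jog_arm", "body": {"rows": [[4.08, -13.95, -0.35, 0, 0, 0], [4.08, -13.95, -0.35, 0, 0, 0], [4.08, -13.95, -0.35, 0, 0, 0], [4.08, -13.95, -0.35, 0, 0, 0], [4.08, -13.95, -0.35, 0, 0, 0], [4.08, -13.95, -0.35, 0, 0, 0], [4.08, -13.95, -0.35, 0, 0, 0], [4.08, -13.95, -0.35, 0, 0, 0], [4.08, -13.95, -0.35, 0, 0, 0], [4.08, -13.95, -0.35, 0, 0, 0], [4.08, -13.95, -0.35, 0, 0, 0], [4.08, -13.95, -0.35, 0, 0, 0]], "jaw": -1}}

```text
clock: 14.47
tcp_pos: [0.6393, -0.1614, 0.1935]
orientation: [-0.0, 0.753, 0.658, -0.0]
wrist_force: [1.0, 0.4, -0.4]
finger_gap: 0.0855
grip_force: 0.0
```

>>> {"method": "jog_arm", "body": {"rows": [[0.62, -1.9, 0.15, 0, 0, 0], [0.62, -1.9, 0.15, 0, 0, 0], [0.62, -1.9, 0.15, 0, 0, 0], [0.62, -1.9, 0.15, 0, 0, 0], [0.62, -1.9, 0.15, 0, 0, 0]]}}

```text
clock: 14.88
tcp_pos: [0.6637, -0.2352, 0.199]
orientation: [-0.001, 0.754, 0.657, -0.0]
wrist_force: [-0.2, 0.6, 0.3]
finger_gap: 0.0855
grip_force: 0.0
```

```bash
python3 - <<'E'
from h import *
r=snap('wrist','w4'); s=env.get_state(); print(s['tcp_pos'],s['orientation'],s['joint_pos'])
print(w2px(r,(*s['tcp_pos'][:2],.065),True))
E
```

```text
[ 0.6637149  -0.23430939  0.19954026] [-7.13919475e-04  7.53145982e-01  6.57853028e-01 -1.13722140e-04] [-4.53422665e-01  5.87457407e-01  3.93102539e-01  1.37784536e+00
  3.45706759e-04  1.25224023e+00]
[322.28840276 186.1636342 ]
```

View pics/w4.png

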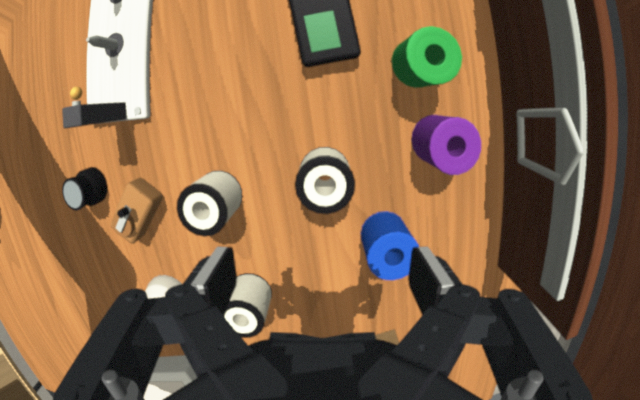

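Roll A's top is at (325,185), almost on the tool axis at (322,186). Roll B's top is at (203,208) and roll C's at (243,319).

```bash
python3 - <<'E'
from h import *
r=load('w4')
for u,v in((325,185),(203,208),(243,319)): print(px2w(r,u,v,.065,True).round(4))
E
```

```text
[ 0.6663 -0.2335  0.065 ]
[ 0.5433 -0.24    0.065 ]
[ 0.5515 -0.3783  0.065 ]
```

>>> {"method": "jog_arm", "body": {"rows": [[0.06, 0, -1, 0, 0, 0], [0.06, 0, -2, 0, 0, 0], [0.06, 0, -3, 0, 0, 0], [0.06, 0, -3.8, 0, 0, 0], [0.06, 0, -4.25, 0, 0, 0], [0.06, 0, -4.25, 0, 0, 0], [0.06, 0, -4.25, 0, 0, 0]]}}

```text
clock: 15.52
tcp_pos: [0.6657, -0.2331, 0.0296]
orientation: [-0.001, 0.753, 0.658, -0.0]
wrist_force: [-0.2, 0.2, 0.9]
finger_gap: 0.0856
grip_force: 0.0
```

>>> {"method": "jog_arm", "body": {"rows": [[0, 0, 0, 0, 0, 0], [0, 0, 0, 0, 0, 0], [0, 0, 0, 0, 0, 0], [0, 0, 0, 0, 0, 0], [0, 0, 0, 0, 0, 0], [0, 0, 0, 0, 0, 0]], "jaw": 1}}

```text
clock: 16.02
tcp_pos: [0.6682, -0.2358, 0.0331]
orientation: [0.002, 0.753, 0.658, 0.001]
wrist_force: [-0.4, 1.4, 6.9]
finger_gap: 0.0543
grip_force: 33.1
```

>>> {"method": "jog_arm", "body": {"rows": [[0, 0, 0.8, 0, 0, 0], [0, 0, 1.8, 0, 0, 0], [-0.3, 0.5, 2.6, 0, 0, 0], [-0.8, 1.3, 2.8, 0, 0, 0], [-1.3, 2.2, 2.8, 0, 0, 0], [-1.85, 3.0, 2.8, 0, 0, 0], [-2.4, 3.9, 2.8, 0, 0, 0], [-2.95, 4.8, 2.8, 0, 0, 0], [-3.5, 5.7, 2.8, 0, 0, 0], [-4.0, 6.5, 2.8, 0, 0, 0], [-4.5, 7.4, 2.8, 0, 0, 0], [-5.0, 8.2, 2.8, 0, 0, 0]]}}

```text
clock: 17.02
tcp_pos: [0.4657, 0.0943, 0.1431]
orientation: [0.001, 0.753, 0.658, 0.001]
wrist_force: [-0.0, -0.3, -0.3]
finger_gap: 0.054
grip_force: 32.6
```

>>> {"method": "jog_arm", "body": {"rows": [[-0.29, 0.43, 0, 0, 0, 0], [-0.29, 0.43, 0, 0, 0, 0], [-0.29, 0.43, -0.4, 0, 0, 0], [-0.29, 0.43, -0.75, 0, 0, 0], [-0.29, 0.43, -0.75, 0, 0, 0]]}}

```text
clock: 17.43
tcp_pos: [0.4541, 0.1096, 0.1108]
orientation: [-0.0, 0.753, 0.658, -0.001]
wrist_force: [-0.9, -0.8, -1.3]
finger_gap: 0.0543
grip_force: 32.5
```

```bash
python3 - <<'E'
from h import *
s=env.get_state(); print(s['tcp_pos'],s['wrist_force'])
r=snap('wrist','w5')
print(w2px(r,(*s['tcp_pos'][:2],.1),True))
a=cv2.imread('pics/w5.png')[60:360,160:480]
b=cv2.imread('pics/w5.png')
cv2.imwrite('pics/w5c.png',cv2.resize(a,None,fx=2,fy=2,interpolation=cv2.INTER_CUBIC))
E
```

```text
[0.45409156 0.10956607 0.11078799] [-0.92229993 -0.84477756 -1.31250689]
[322.05381829 245.0458482 ]
```

View pics/w5c.png

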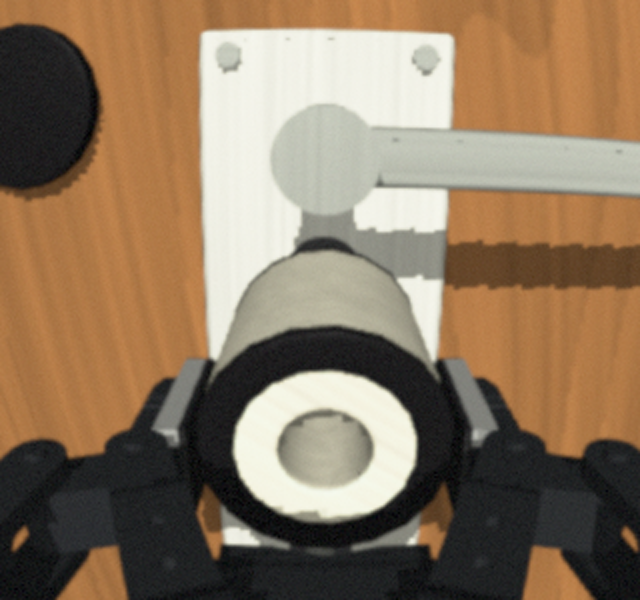

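The held roll is in line with the hinge column (x≈325 in the crop), so it should be centred on spindle 1. Descending now.

>>> {"method": "jog_arm", "body": {"rows": [[0, 0, -0.3, 0, 0, 0], [0, 0, -0.6, 0, 0, 0], [0, 0, -0.9, 0, 0, 0], [0, 0, -1.2, 0, 0, 0], [0, 0, -1.2, 0, 0, 0]]}}

```text
clock: 17.9
tcp_pos: [0.4545, 0.1093, 0.0633]
orientation: [-0.0, 0.754, 0.657, -0.001]
wrist_force: [-0.2, 0.3, -0.3]
finger_gap: 0.0544
grip_force: 32.5
```

>>> {"method": "jog_arm", "body": {"rows": [[0, 0, -0.2, 0, 0, 0], [0, 0, -0.4, 0, 0, 0], [0, 0, -0.5, 0, 0, 0], [0, 0, -0.58, 0, 0, 0], [0, 0, -0.58, 0, 0, 0]]}}

```text
clock: 18.32
tcp_pos: [0.4555, 0.1098, 0.0445]
orientation: [0.001, 0.753, 0.658, 0.001]
wrist_force: [-10.2, -1.5, 32.3]
finger_gap: 0.0539
grip_force: 37.1
```

>>> {"method": "jog_arm", "body": {"rows": [[0, 0, 0, 0, 0, 0], [0, 0, 0, 0, 0, 0], [0, 0, 0, 0, 0, 0], [0, 0, 0, 0, 0, 0], [0, 0, 0, 0, 0, 0], [0, 0, 0.5, 0, 0, 0], [0, 0, 1.5, 0, 0, 0], [0, 0, 2.5, 0, 0, 0], [0, 0, 3.5, 0, 0, 0], [0.1, -0.5, 4, 0, 0, 0], [0.3, -1.3, 4, 0, 0, 0], [0.5, -2.3, 4, 0, 0, 0]], "jaw": -1}}

```text
clock: 19.32
tcp_pos: [0.4765, 0.0181, 0.203]
orientation: [0.001, 0.752, 0.659, 0.002]
wrist_force: [-0.0, -0.4, -0.6]
finger_gap: 0.0855
grip_force: 0.0
```

>>> {"method": "jog_arm", "body": {"rows": [[0.2, -0.9, 0, 0, 0, 0], [0.5, -1.8, 0, 0, 0, 0], [0.75, -2.7, 0, 0, 0, 0], [1.0, -3.6, 0, 0, 0, 0], [1.3, -4.5, 0, 0, 0, 0], [1.5, -5.4, 0, 0, 0, 0], [1.67, -6.5, 0, 0, 0, 0], [1.67, -6.5, 0, 0, 0, 0], [1.67, -6.5, 0, 0, 0, 0]]}}

```text
clock: 20.07
tcp_pos: [0.5417, -0.2447, 0.1996]
orientation: [-0.001, 0.755, 0.656, -0.0]
wrist_force: [0.1, 0.9, -0.3]
finger_gap: 0.0853
grip_force: 0.0
```

```bash
python3 - <<'E'
from h import *
r=snap('wrist','w6'); s=env.get_state(); print(s['tcp_pos'],s['orientation'],s['joint_pos'])
print(w2px(r,(*s['tcp_pos'][:2],.065),True))
E
```

```text
[ 0.5413845  -0.24285489  0.19983897] [-9.77543142e-04  7.54028267e-01  6.56841231e-01 -1.22021227e-04] [-5.57083816e-01  3.60547671e-01  3.61471578e-02  1.24833669e+00
  3.38978556e-04  1.15126389e+00]
[321.66906959 185.01777729]
```

View pics/w6.png

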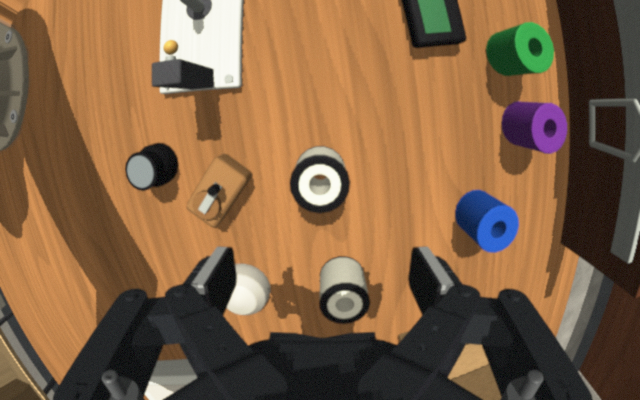

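Roll B's top is at (320,184), on the tool axis. Roll C is at (344,303), and the winder's edge at (251,175) is close to the left finger, so I'll narrow the jaw.

>>> {"method": "jog_arm", "body": {"rows": [[-0.03, 0.02, -1, 0, 0, 0], [-0.03, 0.02, -2, 0, 0, 0], [-0.03, 0.02, -3, 0, 0, 0], [-0.03, 0.02, -3.8, 0, 0, 0], [-0.03, 0.02, -4.25, 0, 0, 0], [-0.03, 0.02, -4.25, 0, 0, 0], [-0.03, 0.02, -4.25, 0, 0, 0]], "jaw": -0.7}}

```text
clock: 20.7
tcp_pos: [0.5397, -0.2392, 0.0303]
orientation: [-0.001, 0.753, 0.658, -0.0]
wrist_force: [-0.3, -0.3, -0.1]
finger_gap: 0.0724
grip_force: 0.0
```

>>> {"method": "jog_arm", "body": {"rows": [[0, 0, 0, 0, 0, 0], [0, 0, 0, 0, 0, 0], [0, 0, 0, 0, 0, 0], [0, 0, 0, 0, 0, 0], [0, 0, 0, 0, 0, 0], [0, 0, 0, 0, 0, 0]], "jaw": 1}}

```text
clock: 21.2
tcp_pos: [0.5423, -0.2418, 0.0333]
orientation: [0.002, 0.753, 0.658, 0.001]
wrist_force: [-0.6, 3.2, 6.7]
finger_gap: 0.0549
grip_force: 32.6
```

>>> {"method": "jog_arm", "body": {"rows": [[0, 0, 0.8, 0, 0, 0], [0, 0, 1.8, 0, 0, 0], [0, 0.3, 2.7, 0, 0, 0], [-0.2, 1.0, 2.9, 0, 0, 0], [-0.5, 1.9, 2.9, 0, 0, 0], [-0.8, 2.8, 2.9, 0, 0, 0], [-1.1, 3.7, 2.9, 0, 0, 0], [-1.4, 4.6, 2.9, 0, 0, 0], [-1.8, 5.5, 2.9, 0, 0, 0], [-2.1, 6.3, 2.9, 0, 0, 0], [-2.42, 7.02, 2.7, 0, 0, 0], [-2.42, 7.02, 2.2, 0, 0, 0]]}}

```text
clock: 22.2
tcp_pos: [0.4429, 0.0435, 0.1214]
orientation: [0.001, 0.752, 0.66, 0.002]
wrist_force: [-0.8, 0.0, -2.3]
finger_gap: 0.055
grip_force: 32.9
```

>>> {"method": "jog_arm", "body": {"rows": [[0, 0, 0, 0, 0, 0], [0, 0, -0.3, 0, 0, 0], [0, 0, -0.6, 0, 0, 0], [0, 0, -0.9, 0, 0, 0], [0, 0, -1.2, 0, 0, 0], [0, 0, -1.4, 0, 0, 0], [0, 0, -1.4, 0, 0, 0]]}}

```text
clock: 22.78
tcp_pos: [0.4434, 0.0388, 0.0621]
orientation: [-0.001, 0.754, 0.657, -0.001]
wrist_force: [-0.4, 0.6, -1.0]
finger_gap: 0.0545
grip_force: 32.9
```

>>> {"method": "jog_arm", "body": {"rows": [[0, 0, -0.2, 0, 0, 0], [0, 0, -0.4, 0, 0, 0], [0, 0, -0.5, 0, 0, 0], [0, 0, -0.55, 0, 0, 0], [0, 0, -0.55, 0, 0, 0]]}}

```text
clock: 23.2
tcp_pos: [0.4447, 0.0393, 0.0441]
orientation: [0.001, 0.753, 0.658, 0.001]
wrist_force: [-9.3, -0.0, 33.3]
finger_gap: 0.0552
grip_force: 36.1
```

>>> {"method": "jog_arm", "body": {"rows": [[0, 0, 0, 0, 0, 0], [0, 0, 0, 0, 0, 0], [0, 0, 0, 0, 0, 0], [0, 0, 0, 0, 0, 0], [0, 0, 0, 0, 0, 0], [0, 0, 0.5, 0, 0, 0], [0, 0, 1.5, 0, 0, 0], [0, 0, 2.5, 0, 0, 0], [0, 0, 3.5, 0, 0, 0], [0.1, -0.5, 4, 0, 0, 0], [0.3, -1.3, 4, 0, 0, 0], [0.55, -2.3, 4, 0, 0, 0]], "jaw": -1}}

```text
clock: 24.2
tcp_pos: [0.4669, -0.0524, 0.203]
orientation: [0.002, 0.752, 0.659, 0.001]
wrist_force: [1.3, 0.1, -1.1]
finger_gap: 0.0852
grip_force: 0.0
```

>>> {"method": "jog_arm", "body": {"rows": [[0.25, -0.9, 0, 0, 0, 0], [0.5, -1.8, 0, 0, 0, 0], [0.75, -2.7, 0, 0, 0, 0], [1.0, -3.6, 0, 0, 0, 0], [1.25, -4.5, 0, 0, 0, 0], [1.5, -5.4, 0, 0, 0, 0], [1.75, -6.3, 0, 0, 0, 0], [2.0, -7.2, 0, 0, 0, 0], [2.13, -8.15, 0, 0, 0, 0], [2.13, -8.15, 0, 0, 0, 0], [2.13, -8.15, 0, 0, 0, 0]]}}

```text
clock: 25.12
tcp_pos: [0.5505, -0.3806, 0.1988]
orientation: [-0.001, 0.754, 0.656, -0.0]
wrist_force: [0.2, 0.9, -0.3]
finger_gap: 0.0854
grip_force: 0.0
```

```bash
python3 - <<'E'
from h import *
r=snap('wrist','w7'); s=env.get_state(); print(s['tcp_pos'],s['orientation'],s['joint_pos'])
print(w2px(r,(*s['tcp_pos'][:2],.065),True))
E
```

```text
[ 0.55048    -0.37896277  0.1993809 ] [-1.23568798e-03  7.53808752e-01  6.57092717e-01  4.91244410e-06] [-7.23055963e-01  5.11507533e-01  2.66826012e-01  1.32856380e+00
  3.32037133e-04  9.84624032e-01]
[322.13472643 185.51208731]
```

View pics/w7.png

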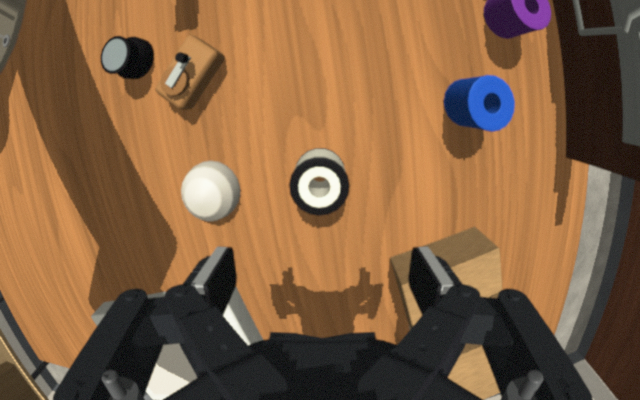

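Roll C's top is at (319,186), about 2 mm to the left of the tool axis. The dome's edge at (240,190) is clear of the fingers.

>>> {"method": "jog_arm", "body": {"rows": [[-0.04, 0, -1, 0, 0, 0], [-0.04, 0, -2, 0, 0, 0], [-0.04, 0, -3, 0, 0, 0], [-0.04, 0, -3.8, 0, 0, 0], [-0.04, 0, -4.25, 0, 0, 0], [-0.04, 0, -4.25, 0, 0, 0], [-0.04, 0, -4.25, 0, 0, 0]], "jaw": -0.7}}

```text
clock: 25.75
tcp_pos: [0.5488, -0.3764, 0.0304]
orientation: [-0.001, 0.753, 0.658, -0.0]
wrist_force: [-0.4, -0.0, 0.7]
finger_gap: 0.0729
grip_force: 0.0
```

>>> {"method": "jog_arm", "body": {"rows": [[0, 0, 0, 0, 0, 0], [0, 0, 0, 0, 0, 0], [0, 0, 0, 0, 0, 0], [0, 0, 0, 0, 0, 0], [0, 0, 0, 0, 0, 0], [0, 0, 0, 0, 0, 0]], "jaw": 1}}

```text
clock: 26.25
tcp_pos: [0.5509, -0.3793, 0.0338]
orientation: [0.002, 0.753, 0.658, 0.001]
wrist_force: [0.6, 1.9, 7.4]
finger_gap: 0.056
grip_force: 32.6
```

>>> {"method": "jog_arm", "body": {"rows": [[0, 0, 0.8, 0, 0, 0], [0, 0, 1.8, 0, 0, 0], [0, 0.3, 2.8, 0, 0, 0], [-0.1, 1.2, 3.2, 0, 0, 0], [-0.2, 2.1, 3.2, 0, 0, 0], [-0.3, 3.1, 3.2, 0, 0, 0], [-0.5, 4.1, 3.2, 0, 0, 0], [-0.7, 5.1, 3.2, 0, 0, 0], [-1.0, 6.0, 3.2, 0, 0, 0], [-1.4, 6.9, 3.2, 0, 0, 0], [-1.9, 7.8, 3.2, 0, 0, 0], [-2.4, 8.5, 3.2, 0, 0, 0]]}}

```text
clock: 27.25
tcp_pos: [0.4526, -0.0364, 0.1596]
orientation: [0.0, 0.753, 0.658, 0.001]
wrist_force: [0.2, 0.0, -1.4]
finger_gap: 0.0554
grip_force: 32.9
```

>>> {"method": "jog_arm", "body": {"rows": [[-0.49, 0.18, 0, 0, 0, 0], [-0.49, 0.18, 0, 0, 0, 0], [-0.49, 0.18, -0.5, 0, 0, 0], [-0.49, 0.18, -1.0, 0, 0, 0], [-0.49, 0.18, -1.3, 0, 0, 0], [-0.49, 0.18, -1.6, 0, 0, 0], [-0.49, 0.18, -1.9, 0, 0, 0], [-0.49, 0.18, -2.2, 0, 0, 0], [-0.49, 0.18, -2.4, 0, 0, 0], [-0.49, 0.18, -2.4, 0, 0, 0]]}}

```text
clock: 28.08
tcp_pos: [0.4333, -0.0314, 0.062]
orientation: [-0.001, 0.753, 0.657, -0.0]
wrist_force: [0.0, 0.1, -1.5]
finger_gap: 0.0556
grip_force: 32.9
```

>>> {"method": "jog_arm", "body": {"rows": [[0, 0, -0.2, 0, 0, 0], [0, 0, -0.4, 0, 0, 0], [0, 0, -0.5, 0, 0, 0], [0, 0, -0.55, 0, 0, 0], [0, 0, -0.55, 0, 0, 0]]}}

```text
clock: 28.5
tcp_pos: [0.4348, -0.0316, 0.0441]
orientation: [0.001, 0.753, 0.657, 0.001]
wrist_force: [-10.0, 3.6, 33.7]
finger_gap: 0.0558
grip_force: 37.2
```

>>> {"method": "jog_arm", "body": {"rows": [[0, 0, 0, 0, 0, 0], [0, 0, 0, 0, 0, 0], [0, 0, 0, 0, 0, 0], [0, 0, 0, 0, 0, 0], [0, 0, 0, 0, 0, 0], [0, 0, 0.5, 0, 0, 0], [0, 0, 1.5, 0, 0, 0], [0, 0, 2.5, 0, 0, 0], [0, 0, 3.5, 0, 0, 0], [0, 0, 4, 0, 0, 0], [0, 0, 4, 0, 0, 0]], "jaw": -1}}

```text
clock: 29.42
tcp_pos: [0.4369, -0.0321, 0.2058]
orientation: [0.004, 0.753, 0.658, 0.002]
wrist_force: [0.8, -0.1, -0.0]
finger_gap: 0.0855
grip_force: 0.0
```

```bash
python3 - <<'E'
from h import *
snap('scene','s8')
r=snap('wrist','w8'); s=env.get_state(); print(s['tcp_pos'],s['orientation'])
a=cv2.imread('pics/s8.png')[120:250,140:520]; b=cv2.imread('pics/w8.png')[0:330,130:510]
a=cv2.resize(a,None,fx=2.1,fy=2.1,interpolation=cv2.INTER_CUBIC)
b=cv2.resize(b,(372,323)); im=np.zeros((600,800,3),np.uint8); im[:273,:798]=a; im[275:598,:372]=b
t=snap('top','t8'); t=cv2.imread('pics/t8.png')[90:290,150:490]; t=cv2.resize(t,(420,247),interpolation=cv2.INTER_CUBIC); im[275:522,376:796]=t
cv2.imwrite('pics/m8.png',im)
E
```

```text
[ 0.43441224 -0.03147932  0.20128819] [7.59484855e-04 7.53320361e-01 6.57653108e-01 4.97157568e-04]
```

View pics/m8.png

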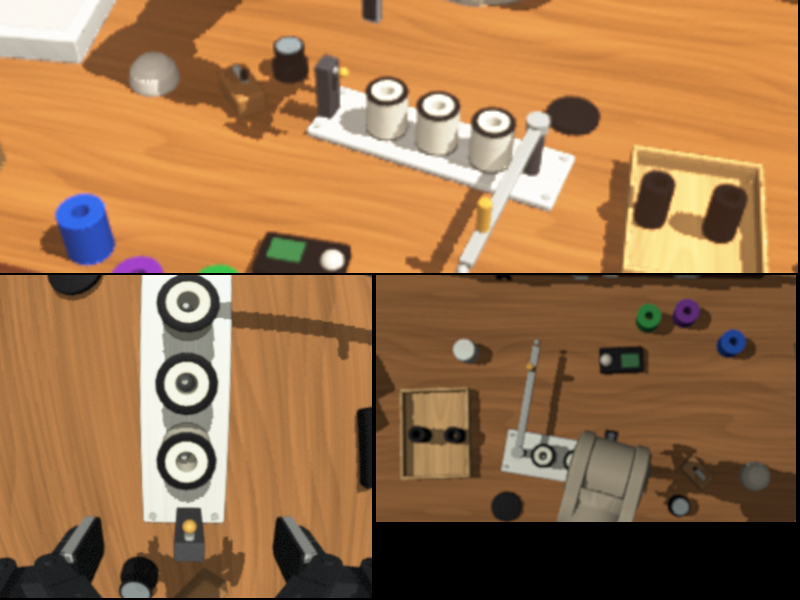

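All three rolls are down on their spindles and both cores stand in the tray. The bar is still open. Next I close it.

>>> {"method": "jog_arm", "body": {"rows": [[5.38, 4.21, 0, 0, 0, 14.8], [5.38, 4.21, 0, 0, 0, 14.8], [5.38, 4.21, 0, 0, 0, 14.8], [5.38, 4.21, 0, 0, 0, 14.8], [5.38, 4.21, 0, 0, 0, 14.8], [5.38, 4.21, 0, 0, 0, 14.8], [5.38, 4.21, 0, 0, 0, 14.8], [5.38, 4.21, 0, 0, 0, 14.8], [5.38, 4.21, 0, 0, 0, 14.8], [5.38, 4.21, 0, 0, 0, 14.8], [5.38, 4.21, 0, 0, 0, 14.8], [5.38, 4.21, 0, 0, 0, 14.8]]}}

```text
clock: 30.57
tcp_pos: [0.6478, 0.1371, 0.1976]
orientation: [-0.003, 0.1, 0.995, -0.0]
wrist_force: [-0.6, -0.3, -0.3]
finger_gap: 0.0852
grip_force: 0.0
```

>>> {"method": "jog_arm", "body": {"rows": [[0, 0, 0, 0, 0, 0.4], [0, 0, 0, 0, 0, 0.4], [0, 0, 0, 0, 0, 0.4]]}}

```text
clock: 30.82
tcp_pos: [0.6481, 0.137, 0.1986]
orientation: [-0.002, 0.083, 0.997, -0.0]
wrist_force: [0.3, -0.7, 0.1]
finger_gap: 0.0856
grip_force: 0.0
```

>>> {"method": "jog_arm", "body": {"rows": [[0.03, 0, -1.0, 0, 0, 0], [0.03, 0, -1.8, 0, 0, 0], [0.03, 0, -2.48, 0, 0, 0], [0.03, 0, -2.48, 0, 0, 0], [0.03, 0, -2.48, 0, 0, 0]]}}

```text
clock: 31.23
tcp_pos: [0.6482, 0.1369, 0.0995]
orientation: [-0.003, 0.083, 0.997, -0.0]
wrist_force: [-0.2, 0.6, 1.2]
finger_gap: 0.0853
grip_force: 0.0
```

>>> {"method": "jog_arm", "body": {"rows": [[0, 0, 0, 0, 0, 0], [0, 0, 0, 0, 0, 0], [0, 0, 0, 0, 0, 0], [0, 0, 0, 0, 0, 0], [0, 0, 0, 0, 0, 0], [0, 0, 0, 0, 0, 0], [0, 0, 0, 0, 0, 0], [0, 0, 0, 0, 0, 0], [0, 0, 0, 0, 0, 0], [0, 0, 0, 0, 0, 0]], "jaw": 1}}

```text
clock: 32.07
tcp_pos: [0.6507, 0.1371, 0.1027]
orientation: [0.001, 0.082, 0.997, 0.0]
wrist_force: [-0.7, 0.1, 5.6]
finger_gap: 0.0149
grip_force: 29.2
```

```bash
python3 - <<'E'
import numpy as np
h=np.array([.4605,.164]);p=np.array([.6492,.1372])
print(np.linalg.norm(p-h), np.degrees(np.arctan2(*(p-h)[::-1])))
for t in np.linspace(0,-90,19)[1:]:
    a=np.radians(t);R=np.array([[np.cos(a),-np.sin(a)],[np.sin(a),np.cos(a)]])
    print(t,((h+R@(p-h)-p)/.04).round(2),round(t/6,2))
E
```

```text
0.19059362528689147 -8.083337240652424
-5.0 [-0.08 -0.41] -0.83
-10.0 [-0.19 -0.81] -1.67
-15.0 [-0.33 -1.2 ] -2.5
-20.0 [-0.51 -1.57] -3.33
-25.0 [-0.73 -1.93] -4.17
-30.0 [-0.97 -2.27] -5.0
-35.0 [-1.24 -2.58] -5.83
-40.0 [-1.53 -2.88] -6.67
-45.0 [-1.86 -3.14] -7.5
-50.0 [-2.2  -3.37] -8.33
-55.0 [-2.56 -3.58] -9.17
-60.0 [-2.94 -3.75] -10.0
-65.0 [-3.33 -3.89] -10.83
-70.0 [-3.73 -3.99] -11.67
-75.0 [-4.14 -4.06] -12.5
-80.0 [-4.56 -4.09] -13.33
-85.0 [-4.97 -4.09] -14.17
-90.0 [-5.39 -4.05] -15.0
```

>>> {"method": "jog_arm", "body": {"rows": [[-0.08, -0.41, 0, 0, 0, -0.83], [-0.19, -0.81, 0, 0, 0, -1.67], [-0.33, -1.2, 0, 0, 0, -2.5], [-0.51, -1.57, 0, 0, 0, -3.33], [-0.73, -1.93, 0, 0, 0, -4.17], [-0.97, -2.27, 0, 0, 0, -5.0], [-1.24, -2.58, 0, 0, 0, -5.83], [-1.53, -2.88, 0, 0, 0, -6.67], [-1.86, -3.14, 0, 0, 0, -7.5], [-2.2, -3.37, 0, 0, 0, -8.33], [-2.56, -3.58, 0, 0, 0, -9.17], [-2.94, -3.75, 0, 0, 0, -10.0]]}}

```text
clock: 33.07
tcp_pos: [0.5322, -0.0124, 0.1026]
orientation: [-0.0, 0.571, 0.821, 0.001]
wrist_force: [-1.4, 4.8, 9.2]
finger_gap: 0.0153
grip_force: 30.1
```

>>> {"method": "jog_arm", "body": {"rows": [[-0.39, -0.14, 0, 0, 0, -0.83], [-0.79, -0.24, 0, 0, 0, -1.67], [-1.2, -0.31, 0, 0, 0, -2.5], [-1.62, -0.34, 0, 0, 0, -3.33], [-1.62, -0.34, 0, 0, 0, -3.33]]}}

```text
clock: 33.48
tcp_pos: [0.4656, -0.0258, 0.1027]
orientation: [-0.001, 0.705, 0.71, 0.0]
wrist_force: [-0.2, 4.1, 4.0]
finger_gap: 0.0153
grip_force: 29.5
```

>>> {"method": "jog_arm", "body": {"rows": [[-0.2, 0, 0, 0, 0, -0.42], [-0.41, 0, 0, 0, 0, -0.83], [-0.52, 0.01, 0, 0, 0, -1.05], [-0.62, 0.02, 0, 0, 0, -1.25], [-0.72, 0.03, 0, 0, 0, -1.46], [-0.83, 0.04, 0, 0, 0, -1.67], [-0.87, 0.05, 0, 0, 0, -1.7], [-0.87, 0.05, 0, 0, 0, -1.7]]}}

```text
clock: 34.15
tcp_pos: [0.4335, -0.0237, 0.1026]
orientation: [0.0, 0.764, 0.646, 0.001]
wrist_force: [-0.8, 4.3, 7.6]
finger_gap: 0.0154
grip_force: 30.3
```

>>> {"method": "jog_arm", "body": {"rows": [[-0.05, 0, 0, 0, 0, 0], [-0.08, 0.01, 0, 0, 0, 0], [-0.08, 0.01, 0, 0, 0, 0]]}}

```text
clock: 34.4
tcp_pos: [0.4335, -0.0237, 0.1027]
orientation: [0.002, 0.764, 0.646, 0.003]
wrist_force: [9.0, 3.9, -1.5]
finger_gap: 0.0149
grip_force: 29.8
```

>>> {"method": "jog_arm", "body": {"rows": [[0.04, 0, 0, 0, 0, 0], [0.04, 0, 0, 0, 0, 0], [0.04, 0, 0, 0, 0, 0], [0.04, 0, 0, 0, 0, 0], [0.04, 0, 0, 0, 0, 0], [0.04, 0, 0.6, 0, 0, 0], [0.04, 0, 1.5, 0, 0, 0], [0.04, 0, 2.4, 0, 0, 0], [0.04, 0, 3.4, 0, 0, 0], [0.04, 0, 3.4, 0, 0, 0]], "jaw": -1}}

```text
clock: 35.23
tcp_pos: [0.4346, -0.025, 0.2449]
orientation: [0.004, 0.764, 0.645, 0.003]
wrist_force: [0.8, -0.6, -0.3]
finger_gap: 0.0851
grip_force: 0.0
```

```bash
python3 - <<'E'
from h import *
r=snap('wrist','w9'); snap('scene','s9')
b=cv2.imread('pics/w9.png')[0:330,130:510]; a=cv2.imread('pics/s9.png')[110:250,150:500]
im=np.zeros((600,800,3),np.uint8); im[:320,:800]=cv2.resize(a,(800,320),interpolation=cv2.INTER_CUBIC); im[320:600,:322]=cv2.resize(b,(322,280)); cv2.imwrite('pics/m9.png',im)
E
```

```text
(no output)
```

View pics/m9.png

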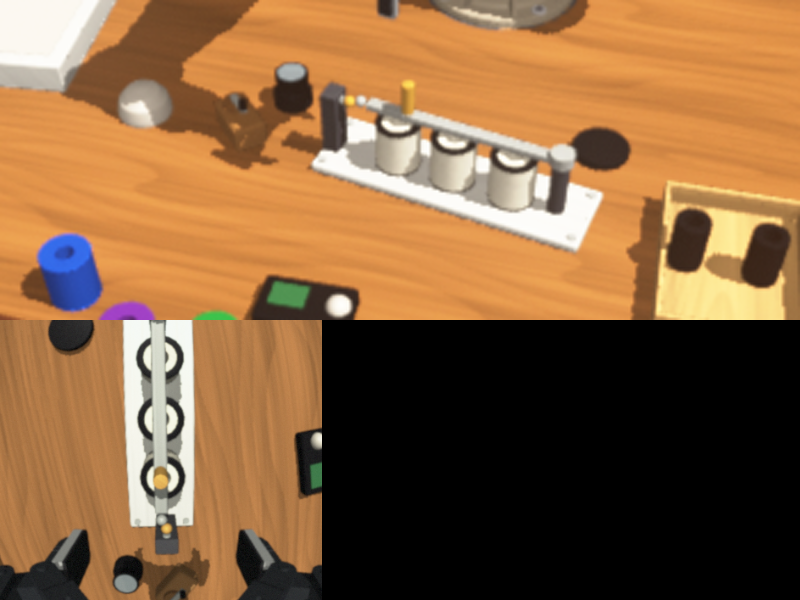

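The bar lies straight over all three rolls with its tip at the latch ball. Both cores are in the tray and the gripper is clear.

```bash
python3 -c "
from workcell import env
print(env.hand_in())"
```

```text
the job is handed in; nothing more can be done
None
```

The job is handed in, with no verdict returned: both used cores (spindle 3 was already bare) are in the tray, all three rolls are seated, and the keeper bar is shut against its stop at the latch.

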